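# Screw the grinding jar's lid down to snug

## Task

Two grinding jars with screw lids are bolted to the worktop; the lid of the wide, squat one has been left loose. Turn that lid clockwise (seen from above) by its grip bar until it is snug - the resistance rises and the bar points at the two raised marks on the jar's rim - then stop, without overtightening it past the marks, and let go. Leave the lid of the tall, slim jar as it is.

Things in the scene. Friction and masses are not known exactly. Their poses are not given: they have to be found in the camera images.
- wide_jar: The wide, squat steel grinding jar, bolted down by a 110 mm square plate; it cannot move. Origin: underside centre, on the lid's axis; z up. Its rim, 96 mm across, 58 mm above the worktop, carries two raised black marks (11 x 6 mm) at opposite sides, on the jar's x axis. Its 68 mm round aluminium lid turns in place (no height change); the lid's flat top is 76 mm above the worktop.
- wide_jar_grip (a point): Where to grip that lid: on its turning axis, 100 mm above the worktop. A black upright bar, 62 mm long, 18 mm thick, 36 mm high, stands across the middle of the lid; this point lies 25 mm above the lid's flat top and 11 mm below the bar's top. x runs along the bar (grip across y, its thickness; the two ends are alike), z is up.
- wide_jar_thread (a joint): Thread angle of the wide jar's lid, rad: how far the lid must still turn clockwise (seen from above) until it meets its seal. Starts at 0.45 to 0.85 and falls to a stop at 0 as the lid is screwed down, against a steady drag of 0.07 N m. At 0 the bar still stands 0.25 rad short of the marks.
- wide_jar_lid (a joint): Further turn of the lid against its seal, rad, once the thread is at 0: starts at 0 and goes negative as the lid is turned on clockwise. Torque while turning jumps to 0.11 N m, then rises 0.4 N m per rad (less at standstill). At -0.25 (0.21) the bar points at the marks: properly snug. It can be turned on; beyond -0.45 it is overtightened. Let go at -0.25 it stays; from further it springs back to about -0.27.
- slim_jar_bar_end (a point): End of the top edge of the grip bar on the OTHER jar, the tall slim one (rim 68 mm, lid 44 mm across, bar 40 x 18 mm, bar top 144 mm above the worktop; bolted down on an 84 mm square plate); 20 mm off that lid's axis. That lid also turns and is to be left as it is. Either jar may be the left one.
There are look-alikes about, which are no part of the job. What is shaped like the wide_jar but green is not meant.

How it is judged:
By the outcome, as a careful person would: the job done as asked, in the order asked, and still so for the second after the job is handed in, with the robot touching nothing.
It also fails if it takes over 32 s, if anything falls off the work surface, if the arm or the gripper's body presses on something with over 40 N, if the wrist force passes 120 N, or if a joint passes its speed limit or range.

## Robot

A 6-joint arm with a two-finger parallel gripper is mounted at the origin on a cart in front of the work surface, level with it; the furniture and walls round the work are solid. World frame = base frame: x ahead of the robot, y to its left, z up, the work surface at z = 0. Lengths are in m, angles in rad, forces in N, time in s.
With the tool pointing down it reaches from about 0.25 to 0.775 m from the base axis. Payload 4 kg.
Tool frame: the origin (TCP) lies between the finger pads; the fingertips stand 14 mm ahead of it and the grasp point (between the pads) lies 5 mm behind it; z points along the fingers, y is the line along which they close (so a half turn about z gives the same grasp; the last joint's range is limited). The gripper opens to 94 mm and grips with 3 to 60 N. Pads are 16 mm wide; open, the fingers measure 119 mm over their backs; the gripper's body (75 mm by 177 mm) begins 78 mm behind the grasp point.
Start: joints at [-1.375, 0.087, 1.371, -0, 1.684, -0.103], TCP at [0.162, -0.526, 0.22] pointing down, gripper open.
Joint ranges: [-3.1, 3.1], [-0.76, 2.03], [0.27, 2.55], [-1.08, 4.22], [0.17, 2.65], [-2.57, 2.57]. Speed limits (rad/s): [2.79, 2.79, 3.14, 3.14, 3.14, 3.14].

## Interface

Orientations are given as a unit quaternion [x, y, z, w].
In Python, from rig import status, optics, finish_job gives the robot as it stands.
- The arm moves only by the tool move_arm, never from a script. Its arguments are lists of equal length, an entry for each row: "dp": the shift along the tool's x, y, z in mm, a list of three; "dr": the turn, a rotation vector about the tool's x, y, z in degrees, a list of three; "fingers": the opening in per cent of the stroke, from 0 (shut) to 100 (fully open). In form: {"dp": [[x, y, z], ...], "dr": [[rx, ry, rz], ...], "fingers": [fingers, ...]}. A call has exactly 8 rows; each row is the pose to reach, as a shift and turn from the pose commanded when the call began, along the tool's axes at that moment; what a row does not reach only later rows make up. A row lasts 1/8 s, in which the tool goes at most 62.5 mm and 10.7 degrees, less where a joint would pass 70% of its speed; a pose out of reach is approached as far as the arm can. A call with a gripper value outside its range is refused whole. The fingers move at their own pace and stop on an object; "grip_force" is the grip in N (left out, the last holds). Time passes only in rows, so rows that repeat a pose let the fingers close, or fill a call up. It gives the time, the measured TCP pose, the force, the opening and the grip force at its end, in the units of the state.
- status.read_state(): the state, without advancing time (a new reading comes with each control period).
- optics.camera(name): name is "side" or "top"; returns a dict with "img" (480x640x3 uint8, red, green, blue), "K" (3x3 intrinsics, pixels), "dist" ([k1, k2, p1, p2, k3] as OpenCV has them; the pictures are not rectified), "rvec" (rotation vector, rad) and "tvec" (3), from world to camera coordinates, as OpenCV has them. Camera axes: x right, y down, z forward; pixel columns grow to the right and rows downward; lengths in m; the calibration is good to about 2 mm. A picture is of the moment at which its call begins. There is no depth.
- finish_job(): hands the job in; it is judged then, once.
The state is a dict: "clock": time; "joint_pos": joint angles; "joint_velocities": joint speeds; "effort": joint torques, N m; "ee_pos": TCP position; "eef_rot": TCP orientation; "force": force on the tool from outside, world axes, zero at the start; "moment": the same for the moment, N m; "width": opening from 0.0 (shut) to 1.0 (fully open); "grip_force": force on a finger pad.
Only numpy, scipy, OpenCV 4.12 (cv2) and the standard library are available. Lean on these libraries where they do the work, as an engineer would, in place of code of your own. Each camera call takes 0.05 s, during which the arm holds its last target. There are 200 camera calls.

## Working session

There is one attempt and no reset: what is moved stays moved. The work goes in short steps, Python scripts to look and compute and a tool call to move; the robot and the scene stay as the last step left them, time stands still between calls to the robot, and variables do not carry over. Pictures are saved under pics/ and viewed, at most 10 in all, crops included, and the job is handed in when it is done.

Besides the shell and the picture viewer there is one more tool, called after "Request:" as name(argument=value, ...) on one line, values as JSON. move_arm: Moves the arm, as the interface text tells. Its arguments: {"type":"object","properties":{"dp":{"type":"array"},"dr":{"type":"array"},"fingers":{"type":"array"},"grip_force":{"type":"number"}},"required":["dp","dr","fingers"]}

```bash
mkdir -p pics
python3 - <<'E'
from rig import status, optics
import cv2
for n in("top","side"):
    c=optics.camera(n); cv2.imwrite(f"pics/{n}1.png",c["img"][:,:,::-1]); print(n,c["K"],c["dist"],c["rvec"],c["tvec"])
print(status.read_state())
E
```

```text
top [[473.79232453   0.         319.31038349]
 [  0.         473.79232453 246.52647447]
 [  0.           0.           1.        ]] [-0.10518861  0.          0.          0.          0.        ] [ 2.14358693 -2.16650866  0.19749809] [0.02724235 0.49383173 0.99229004]
side [[523.68168723   0.         314.60157106]
 [  0.         523.68168723 249.3426861 ]
 [  0.           0.           1.        ]] [-0.08176479  0.          0.          0.          0.        ] [ 0.58965031 -2.64204292  1.1898302 ] [0.44616546 0.20351124 1.14071644]
{'clock': 0.1, 'joint_pos': array([-1.37510490e+00,  8.78787990e-02,  1.37209913e+00, -5.36448518e-05,
        1.68358940e+00, -1.03111481e-01]), 'joint_velocities': array([ 0.00154622, -0.00062581, -0.00268257,  0.00037743,  0.00130742,
       -0.00094096]), 'effort': array([ 3.27926224e-03, -3.41251659e+01, -3.03303123e+01,  7.21464213e-02,
        3.04314983e-02, -9.37540153e-05]), 'ee_pos': array([ 0.16178813, -0.52517781,  0.21842447]), 'eef_rot': array([ 9.88860310e-01,  1.48843248e-01, -7.23139207e-05, -9.85046792e-04]), 'force': array([-0.69476927, -0.74285424, -0.13755508]), 'moment': array([ 0.02978631, -0.01185692,  0.01322552]), 'grip_force': 0.0, 'width': 1.001480321505165}
```

View pics/top1.png

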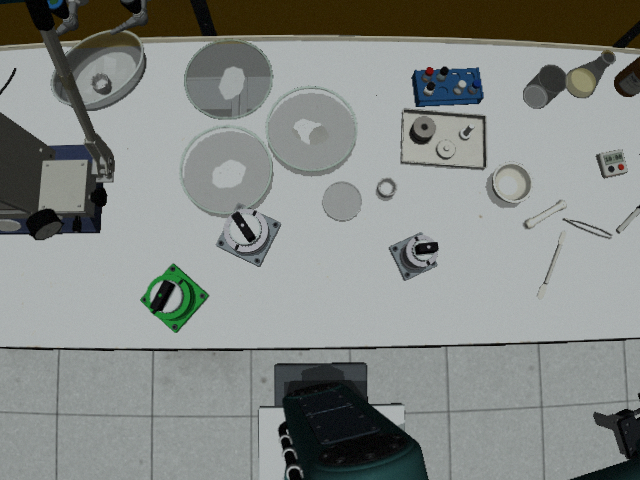

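View pics/side1.png

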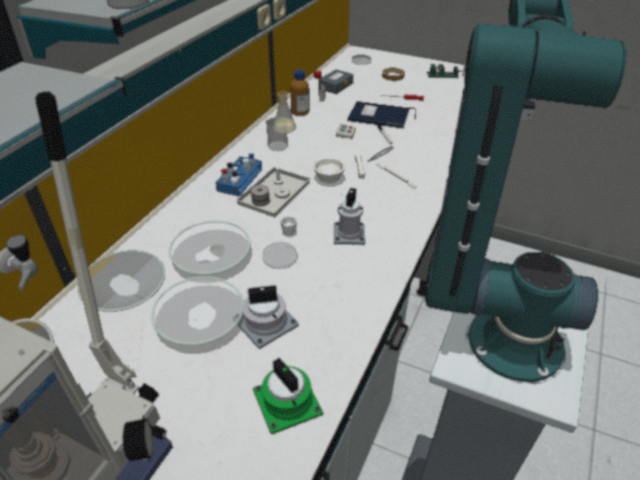

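Three jars show in the top view: a green look-alike at (175,297), a steel wide jar at (249,234), and a steel slim jar at (413,255). The steel wide one, at side (265,312), fits: it is squat, unpainted and larger than the slim one. I'll confirm it in an enlarged crop.

Run:
```python
import cv2, numpy as np
a=cv2.imread("pics/top1.png")[195:275,205:295]; b=cv2.imread("pics/side1.png")[275:350,225:310]
a=cv2.resize(a,(90*6,80*6),interpolation=cv2.INTER_CUBIC);cv2.imwrite("pics/ca.png",a)
b=cv2.resize(b,(85*6,75*6),interpolation=cv2.INTER_CUBIC);cv2.imwrite("pics/cb.png",b)
```

```text
(no output)
```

View pics/ca.png

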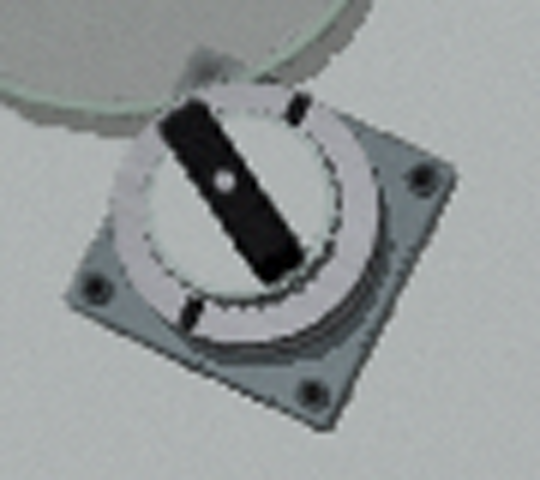

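View pics/cb.png

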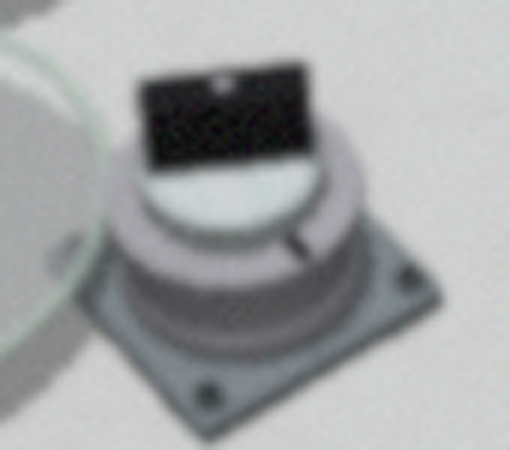

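The crops confirm the steel wide jar. Its marks are at crop-a (300,108) and (191,314), and its bar runs from (182,112) to (285,270). It has a dot on top at (225,180) and is about 60° clear of the marks line in the image. Next I'll convert to positions.

```bash
cat > h.py <<'E'
import cv2, numpy as np
from rig import optics
def ray(c,px,z):
    u=cv2.undistortPoints(np.array([[px]],float),c["K"],c["dist"])[0,0]
    R=cv2.Rodrigues(np.array(c["rvec"],float))[0]; C=-R.T@np.array(c["tvec"])
    d=R.T@np.array([u[0],u[1],1]); return C+(z-C[2])/d[2]*d
E
python3 - <<'E'
from h import *
t=optics.camera("top"); s=optics.camera("side")
T=lambda x,y,z: ray(t,(205+(x-2.5)/6,195+(y-2.5)/6),z)[:2]
S=lambda x,y,z: ray(s,(225+(x-2.5)/6,275+(y-2.5)/6),z)[:2]
R=cv2.Rodrigues(np.array(t["rvec"],float))[0]; print("topcam",-R.T@t["tvec"])
m1,m2=T(300,108,.0585),T(191,314,.0585)
A=lambda d: np.degrees(np.arctan2(d[1],d[0]))%180
print("marks",m1,m2,"c",(m1+m2)/2,np.linalg.norm(m1-m2),A(m1-m2))
k=[T(160,127,.112),T(203,97,.112),T(304,257,.112),T(265,283,.112)]
print("bar",k,"c",np.mean(k,0),A(k[0]-k[3]),A(k[1]-k[2]),np.linalg.norm(k[0]-k[3]))
print("dot",T(225,180,.112), "side dot top z",S(222,82,.112))
p=[T(456,167,.01),T(328,430,.01),T(68,297,.01)]; print("plate c",(p[0]+p[2])/2,[A(p[0]-p[1]),A(p[1]-p[2])],np.linalg.norm(p[0]-p[1]))
a,b=S(140,80,.112),S(307,62,.112); print("side bar edge",a,b,A(a-b),np.linalg.norm(a-b)); print("side mark",S(297,246,.0585))
g=ray(t,(413,255),.07)[:2]; print("slim",g)
E
```

```text
topcam [0.33697389 0.05315477 1.05492873]
marks [0.56586499 0.16088027] [0.49150613 0.19884344] c [0.52868556 0.17986186] 0.0834891861744635 152.95386841248455
bar [array([0.54739986, 0.20250945]), array([0.55768538, 0.18807866]), array([0.50227705, 0.15327347]), array([0.4935291 , 0.16629796])] c [0.52522285 0.17753988] 33.908672392793896 32.13531784124104 0.06491018063239022
dot [0.52889455 0.18019685] side dot top z [0.52995444 0.18545412]
plate c [0.52985849 0.17969685] [np.float64(154.3974217295783), np.float64(62.51615593623201)] 0.10936301629255805
side bar edge [0.55686112 0.19697962] [0.5073729  0.16389052] 33.76770154845164 0.0595312700809852
side mark [0.49429632 0.20174271]
slim [ 0.46924459 -0.17544402]
```

Request:
move_arm(dp=[[35,-35.5,0],[70,-71,0],[105,-106.5,0],[140,-142,0],[175,-177.5,0],[210,-213,0],[245,-248.5,0],[280,-284,0]], dr=[[0,0,-10],[0,0,-20],[0,0,-30],[0,0,-40],[0,0,-50],[0,0,-60],[0,0,-70],[0,0,-80]], fingers=[100,100,100,100,100,100,100,100], grip_force=45)

```text
clock: 1.2
ee_pos: [0.3463, -0.1703, 0.2195]
eef_rot: [0.66, 0.751, 0.0, 0.0]
force: [0.6, 0.3, -0.2]
width: 0.996
grip_force: 0.0
```

Request:
move_arm(dp=[[41,28,0],[82,56,0],[123,84,0],[164,112,0],[205,141,0],[246,169,0],[287,197,0],[328,225,0]], dr=[[0,0,-10],[0,0,-20],[0,0,-30],[0,0,-40],[0,0,-50],[0,0,-60],[0,0,-70],[0,0,-80]], fingers=[100,100,100,100,100,100,100,100])

```text
clock: 2.2
ee_pos: [0.529, 0.1831, 0.2192]
eef_rot: [0.022, 1.0, -0.0, -0.0]
force: [0.4, -0.3, 1.0]
width: 0.999
grip_force: 0.0
```

Request:
move_arm(dp=[[0,0,10],[0,0,20],[0,0,30],[0,0,40],[0,0,50],[0,0,60],[0,0,60],[0,0,60]], dr=[[0,0,-9],[0,0,-18],[0,0,-27],[0,0,-36.4],[0,0,-36.4],[0,0,-36.4],[0,0,-36.4],[0,0,-36.4]], fingers=[100,100,100,100,100,100,100,100])

```text
clock: 3.2
ee_pos: [0.5287, 0.1815, 0.1597]
eef_rot: [-0.288, 0.958, -0.0, 0.0]
force: [-0.6, 0.1, 0.1]
width: 1.0
grip_force: 0.0
```

Run:
```python
from rig import status
from h import *
s=status.read_state(); q=s["eef_rot"]; print(s["ee_pos"],"x ang",np.degrees(2*np.arctan2(q[1],q[0]))%360,q,np.degrees(s["joint_pos"]),s["moment"])
c=optics.camera("side")["img"][:,:,::-1]
cv2.imwrite("pics/s2.png",cv2.resize(c[180:370,160:400],None,fx=3,fy=3,interpolation=cv2.INTER_CUBIC))
```

```text
[0.52868926 0.18153941 0.15974838] x ang 213.47598346496113 [-2.87995561e-01  9.57631709e-01 -7.08241005e-05  2.48169340e-04] [ 1.31436878e+01  7.20920026e+00  8.29016899e+01 -6.31707634e-03
  8.98602189e+01 -1.10332282e+02] [ 0.10732895 -0.08378489 -0.03668954]
```

View pics/s2.png

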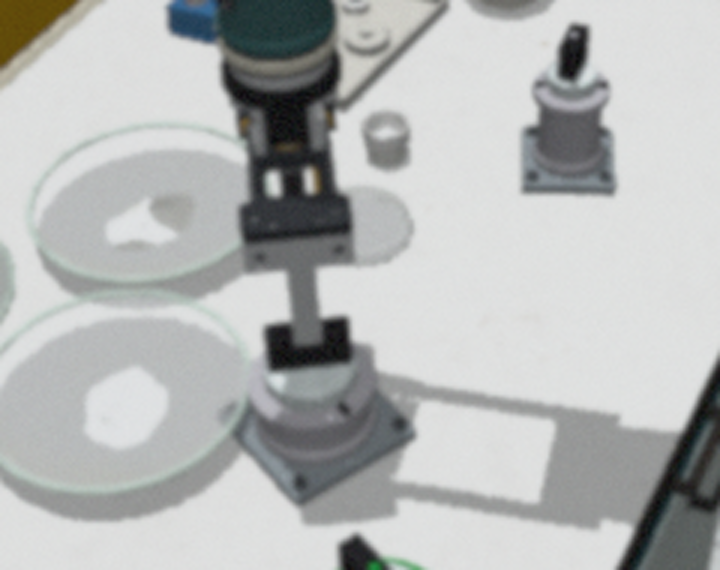

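The near finger at (305,300) is centred on the bar at (308,345), still above it. I'll descend and close.

Request:
move_arm(dp=[[0,0,12],[0,0,24],[0,0,36],[0,0,48],[0,0,58],[0,0,64],[0,0,64],[0,0,64]], dr=[[0,0,0],[0,0,0],[0,0,0],[0,0,0],[0,0,0],[0,0,0],[0,0,0],[0,0,0]], fingers=[100,100,100,100,100,100,60,40])

```text
clock: 4.25
ee_pos: [0.5289, 0.1816, 0.096]
eef_rot: [-0.288, 0.958, -0.0, 0.001]
force: [-0.2, 0.2, 0.1]
width: 0.825
grip_force: 0.0
```

Request:
move_arm(dp=[[0,0,0],[0,0,0],[0,0,0],[0,0,0],[0,0,0],[0,0,0],[0,0,0],[0,0,0]], dr=[[0,0,0],[0,0,0],[0,0,0],[0,0,0],[0,0,0],[0,0,0],[0,0,0],[0,0,0]], fingers=[30,20,5,5,5,5,5,5])

```text
clock: 5.25
ee_pos: [0.5287, 0.1812, 0.0954]
eef_rot: [-0.288, 0.958, -0.0, 0.0]
force: [1.7, -1.9, -0.2]
width: 0.191
grip_force: 45.0
```

The bar is gripped: 0.191 × 94 = 18 mm, with low side force. Now I'll turn clockwise at a moderate rate.

Request:
move_arm(dp=[[0,0,0],[0,0,0],[0,0,0],[0,0,0],[0,0,0],[0,0,0],[0,0,0],[0,0,0]], dr=[[0,0,4],[0,0,9],[0,0,14],[0,0,19],[0,0,24],[0,0,29],[0,0,33],[0,0,35]], fingers=[5,5,5,5,5,5,5,5])

```text
clock: 6.25
ee_pos: [0.5287, 0.1814, 0.0955]
eef_rot: [0.013, 1.0, -0.0, 0.0]
force: [0.6, -1.6, -0.1]
width: 0.185
grip_force: 45.0
```

```bash
cat > st.py <<'E'
from rig import status
import numpy as np
s=status.read_state(); q=s["eef_rot"]; print(s["ee_pos"],"x ang",np.degrees(2*np.arctan2(q[1],q[0]))%360,"F",s["force"],"M",s["moment"],"e6",s["effort"][5],s["joint_pos"][5])
E
python3 st.py
```

```text
[0.5287218  0.18141713 0.09548079] x ang 178.45755269905646 F [ 0.60707801 -1.61219202 -0.12012572] M [-0.15413475 -0.37828313  0.06354577] e6 -0.0918108131736517 -1.314468793686201
```

Request:
move_arm(dp=[[0,0,0],[0,0,0],[0,0,0],[0,0,0],[0,0,0],[0,0,0],[0,0,0],[0,0,0]], dr=[[0,0,2],[0,0,5],[0,0,8],[0,0,11],[0,0,14],[0,0,16],[0,0,17],[0,0,17]], fingers=[5,5,5,5,5,5,5,5])

```text
clock: 7.25
ee_pos: [0.5287, 0.1815, 0.0955]
eef_rot: [0.161, 0.987, -0.0, 0.0]
force: [1.6, -1.1, -0.4]
width: 0.188
grip_force: 45.0
```

```bash
python3 st.py
```

```text
[0.52871491 0.18153004 0.09546763] x ang 161.5211878177922 F [ 1.59441867 -1.07869977 -0.36476024] M [-0.2388726  -0.61401222  0.07372925] e6 0.10589710436761379 -1.0188155876547722
```

Request:
move_arm(dp=[[0,0,0],[0,0,0],[0,0,0],[0,0,0],[0,0,0],[0,0,0],[0,0,0],[0,0,0]], dr=[[0,0,1],[0,0,2.5],[0,0,4],[0,0,5.5],[0,0,7],[0,0,8],[0,0,8.3],[0,0,8.3]], fingers=[5,5,5,5,5,5,5,5])

```text
clock: 8.25
ee_pos: [0.5287, 0.1816, 0.0955]
eef_rot: [0.232, 0.973, 0.0, 0.0]
force: [3.8, -0.6, -2.5]
width: 0.193
grip_force: 45.0
```

```bash
python3 st.py
```

```text
[0.52871665 0.18156544 0.09550077] x ang 153.21470757404583 F [ 3.81235778 -0.61262086 -2.51285139] M [-0.11509962 -0.92506875  0.20686685] e6 0.19252922851592302 -0.8738683618545626
```

Request:
move_arm(dp=[[0,0,0],[0,0,0],[0,0,0],[0,0,0],[0,0,0],[0,0,0],[0,0,0],[0,0,0]], dr=[[0,0,0],[0,0,0],[0,0,0],[0,0,0],[0,0,0],[0,0,0],[0,0,0],[0,0,0]], fingers=[25,50,80,100,100,100,100,100])

```text
clock: 9.25
ee_pos: [0.5285, 0.1815, 0.0955]
eef_rot: [0.232, 0.973, -0.0, 0.0]
force: [0.3, 0.8, 0.3]
width: 0.961
grip_force: 0.0
```

Request:
move_arm(dp=[[0,0,-15],[0,0,-35],[0,0,-60],[0,0,-90],[0,0,-120],[0,0,-150],[0,0,-150],[0,0,-150]], dr=[[0,0,0],[0,0,0],[0,0,0],[0,0,0],[0,0,0],[0,0,0],[0,0,0],[0,0,0]], fingers=[100,100,100,100,100,100,100,100])

```text
clock: 10.25
ee_pos: [0.5282, 0.1815, 0.2448]
eef_rot: [0.232, 0.973, -0.0, -0.0]
force: [-0.8, 0.5, 0.1]
width: 1.001
grip_force: 0.0
```

```bash
python3 st.py
python3 - <<'E'
from h import *
c=optics.camera("side")["img"][:,:,::-1]
cv2.imwrite("pics/s3.png",cv2.resize(c[275:350,225:310],None,fx=6,fy=6,interpolation=cv2.INTER_CUBIC))
c=optics.camera("top")["img"][:,:,::-1]
cv2.imwrite("pics/t3.png",cv2.resize(c[195:275,205:295],None,fx=6,fy=6,interpolation=cv2.INTER_CUBIC))
E
```

```text
[0.5282101  0.18147674 0.24475459] x ang 153.2186685205226 F [-0.84966116  0.48271297  0.07983429] M [ 0.03490163 -0.14660104 -0.02462555] e6 0.0002578448584245052 -0.8739119633993646
```

View pics/s3.png

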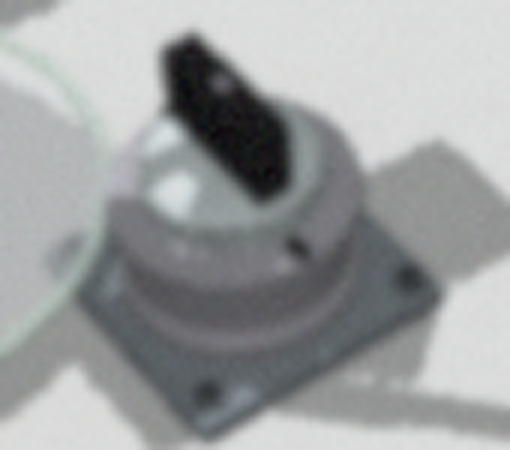

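The wrist moment at the end was 0.207 N m, matching the 0.21 expected at snug. In the picture the bar points at the near mark (297,246). I'll clear the arm for a precise top view.

Request:
move_arm(dp=[[-14,-28,0],[-28,-56,0],[-42,-84,0],[-56,-112,0],[-71,-140,0],[-85,-168,0],[-99,-195,0],[-113,-223,0]], dr=[[0,0,0],[0,0,0],[0,0,0],[0,0,0],[0,0,0],[0,0,0],[0,0,0],[0,0,0]], fingers=[100,100,100,100,100,100,100,100])

```text
clock: 11.35
ee_pos: [0.5282, -0.0693, 0.2437]
eef_rot: [0.232, 0.973, -0.0, -0.001]
force: [0.6, 0.1, -0.4]
width: 1.001
grip_force: 0.0
```

Run:
```python
from h import *
c=optics.camera("top")["img"][:,:,::-1]
cv2.imwrite("pics/t4.png",cv2.resize(c[195:275,205:295],None,fx=6,fy=6,interpolation=cv2.INTER_CUBIC))
```

```text
(no output)
```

View pics/t4.png

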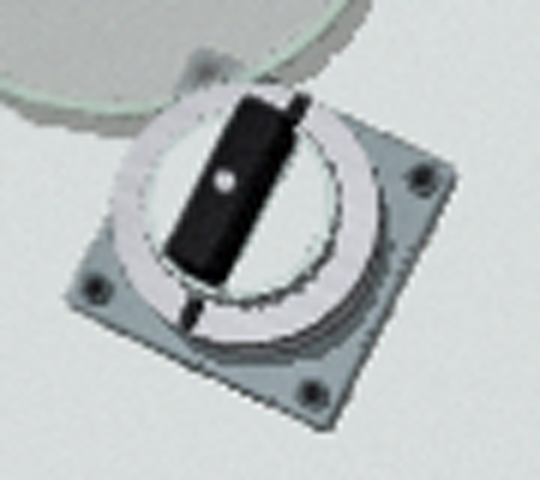

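The bar looks parallel to the marks line to within about 2°. I'll measure it properly, using the dark-blob axes.

Run:
```python
from h import *
A=lambda d: np.degrees(np.arctan2(d[1],d[0]))%180
ims=[optics.camera("top") for _ in range(6)]
t=ims[0]; g=np.mean([cv2.cvtColor(i["img"],cv2.COLOR_RGB2GRAY).astype(float) for i in ims],0)
big=cv2.resize(g[195:275,205:295],None,fx=6,fy=6,interpolation=cv2.INTER_CUBIC)
def W(p,z): return ray(t,(205+(p[0]-2.5)/6,195+(p[1]-2.5)/6),z)[:2]
def cen(x0,x1,y0,y1):
    w=np.clip(130-big[y0:y1,x0:x1],0,None); Y,X=np.mgrid[y0:y1,x0:x1]; return np.array([(w*X).sum(),(w*Y).sum()])/w.sum()
a,b=cen(287,318,90,121),cen(176,206,297,335); print(a,b,W(a,.0585),W(b,.0585),"marks",A(W(a,.0585)-W(b,.0585)))
# top-face side edges of bar: left edge only is free of side face
for name,col in(("edges",0),):
    L=[];Rr=[]
    for y in range(140,245,5):
        r=big[y]; d=np.gradient(r); c0=int(232-(y-180)*.487)
        L.append((c0-50+np.argmin(d[c0-50:c0]),y)); Rr.append((c0+10+np.argmax(d[c0+10:c0+60]),y))
    for e in(L,Rr):
        v=cv2.fitLine(np.array(e,np.float32),cv2.DIST_HUBER,0,.01,.01).ravel(); p=v[2:];q=v[:2]
        print("bar edge",p,A(W(p+60*q,.112)-W(p-60*q,.112)))
```

```text
[296.97390917 108.28893877] [190.65727719 314.2523586 ] [0.56576807 0.16196383] [0.49141671 0.19896379] marks 153.54338408656156
bar edge [192.59242 190.71405] 154.367375991195
bar edge [271.47742 191.55048] 154.0095266095112
```

The bar measures 154.2° against marks at about 153.2–153.5°, so within 1°. With the torque reading of 0.207 N m, the lid is snug. Handing in.

```bash
python3 -c "
from rig import finish_job
print(finish_job())"
```

```text
the job is handed in; nothing more can be done
None
```

The wide jar's lid is turned clockwise to snug: its bar lines up with the marks to within about 1°, the last torque reading was 0.207 N m, and the gripper has let go. The slim jar was not touched, and the job is handed in.

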